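Clear the puppet bed off the scale and zero it

TASK

The scale has to be zeroed with an empty pan, but a puppet bed was left on it, hanging over its dial. Lift the bed off and set it down (do not drop it) upright in the middle of the cork mat, lengthwise along the mat, and let go; only then turn the scale's zero knob until its red pointer is at the green zero mark. Do not knock over or shift the bottles, paint jar and carton standing around.

Things in the scene. Friction and masses are not known exactly. Their poses are not given: they have to be found in the camera images.
- bed: Loose miniature bed, about 0.3 kg: pale wood frame 200 long (x) x 60 wide (y) x 30 high, pink mattress up to 42 high, footboard 50 high at -x end, pink bear headboard at +x end (x 86 to 100; 90 wide, 104 high with ears). Origin: centre of its underside. Starts upright on the scale's pan, footboard end hanging out over the dial and knob.
- bed_grip (a point): Point on the bed above its centre of mass, 8 towards the headboard from the bed's origin and 26 above its underside; the frame and mattress here are 60 wide along bed y. Good TCP place for a grasp from above, fingers closing along bed y.
- mat: Fixed cork mat on the table, 250 (its x) x 160 (its y) x 4 thick. Origin: centre of its underside. Where the bed goes, bed length along mat length (either way round).
- scale: Fixed grey bench scale, 280 deep (x -150 to 130) x 200 wide (y). Origin: on the table below its middle. Its -x part is a dial face 150 x 200 sloping at 25 degrees, rising to +x, normal leaning 25 degrees from vertical to -x; knob centre on it at (-85, 0, 105). Steel pan 140 x 160 behind, top 185 above the table, front edge at x = -25.
- knob_grip (a point): Point on the zero knob's axis, 32 off the dial: TCP place to pinch its bar. Axes turn with the knob: z = knob axis, out of the dial; x = where the red pointer points, along the bar. Black knob: skirt disc 80 dia x 10 thick, on it a bar 64 long x 18 wide, from 10 to 36 off the dial.
- zero_mark (a point): The green zero mark on the white dial, 17 x 7, uphill of the knob (towards the pan), its centre 55 from the knob axis. The other marks are black.
- zero_knob (a joint): Angle of the zero knob, rad: 0 when the red pointer is at the green zero mark; positive = pointer anticlockwise of the mark, seen looking onto the dial. Stops at -0.6 and 2.0; stays where it is left.
- paint_jar: Bystander: blue paint jar with white cap, 54 dia x 75. Origin at its underside's centre.
- gold_bottle: Bystander: white paint bottle with brass cap, 38 dia x 100. Origin at its underside's centre.
- white_bottle: Bystander: white bottle, 48 dia x 125. Origin at its underside's centre.
- carton: Bystander: blue carton, 70 x 90 x 130. Origin at its underside's centre.

How it is judged:
By the outcome, as a careful person would: the job done as asked, in the order asked, and still so for the second after the job is handed in, with the robot touching nothing.
It also fails if it takes over 58 s, if anything falls off the work surface, if the arm or the gripper's body presses on something with over 40 N, if the wrist force passes 120 N, or if a joint passes its speed limit or range.

ROBOT

A 6-joint arm with a two-finger parallel gripper is mounted at the origin on the work surface. World frame = base frame: x ahead of the robot, y to its left, z up, the work surface at z = 0. Lengths are in mm, angles in rad, forces in N, time in s.
With the tool pointing down it reaches from about 350 to 875 mm from the base axis. Payload 4.2 kg.
Tool frame: the origin (TCP) lies between the finger pads, 19 mm behind the fingertips; this is the grasp point; z points along the fingers, y is the line along which they close (so a half turn about z gives the same grasp; the last joint's range is limited). The gripper opens to 85 mm and grips with 20 to 120 N. Pads are 22 mm wide; open, the fingers measure 114 mm over their backs; the gripper's body (76 mm by 85 mm) begins 54 mm behind the grasp point. The pads swing forward as they close: fully open they stand 13 mm farther back than shut.
Start: joints at [-0.888, 0.385, 0.008, 0, -1.194, -0.259], TCP at [257.029, -569.68, 250.012] pointing down, gripper open.
Joint ranges: [-3.14, 3.14], [-1.21, 2.06], [-1.07, 1.41], [-3.16, 2.05], [-2.99, -0.16], [-3.1, 3.1]. Speed limits (rad/s): [2.79, 2.79, 3.14, 3.14, 3.14, 3.14].

INTERFACE

Orientations are given as a unit quaternion [x, y, z, w].
In Python, from bench import arm, get_image gives the robot as it stands.
- The arm moves only by the tool drive_tool, never from a script. Its argument "deltas" is a list of rows, each a list of 2 entries, a list of its own where there are three numbers: the shift along the tool's x, y, z in cm, then the turn, a rotation vector about the tool's x, y, z in degrees. In form: [[[x, y, z], [ax, ay, az]], ...]. A call has 1 to 12 rows; each row shifts and turns the commanded pose from where the row before left it, along the tool's axes as they then stand; what a row does not reach is not made up. A row lasts 1/10 s, in which the tool goes at most 50 mm and 8.59 degrees, less where a joint would pass 70% of its speed; a pose out of reach is approached as far as the arm can. A call with a gripper value outside its range is refused whole. "claw" is the finger opening in cm, from 0 to 8.54, set as the call begins (left out, the last holds). The fingers move at their own pace and stop on an object; the grip force is fixed at half the most. Time passes only in rows, so rows that do not move let the fingers close. It gives the time, the measured TCP pose, the force, the opening and the grip force at its end, in the units of the state.
- arm.read_state(): the state, without advancing time (a new reading comes with each control period).
- get_image(name): name is "scene" or "top" or "wrist"; returns a dict with "img" (420x560x3 uint8, red, green, blue), "fx", "fy", "cx", "cy" (pixels), "D" ([k1, k2, p1, p2, k3] as OpenCV has them; the pictures are not rectified), "eye" and "orientation" of the camera in the world; the wrist camera has in their place "mount" (4x4, takes a point from camera to tool coordinates, whose origin is the TCP and whose axes are the flange's). Camera axes: x right, y down, z forward; pixel columns grow to the right and rows downward; lengths in mm; the calibration is good to about 2 mm. A picture is of the moment at which its call begins: read the wrist's pose just before it. There is no depth.
- arm.job_done(): hands the job in; it is judged then, once.
The state is a dict: "clock": time; "joints": joint angles; "joint_vel": joint speeds; "joint_efforts": joint torques, N m; "position": TCP position; "ee_rot": TCP orientation; "contact_force": force on the tool from outside, world axes, zero at the start; "wrist_torque": the same for the moment, N m; "gripper_width": finger opening in mm; "grasp_force": force on a finger pad.
Only numpy, scipy, OpenCV 4.12 (cv2) and the standard library are available. Lean on these libraries where they do the work, as an engineer would, in place of code of your own. Each camera call takes 0.05 s, during which the arm holds its last target. There are 200 camera calls.

## Working session

There is one attempt and no reset: what is moved stays moved. The work goes in short steps, Python scripts to look and compute and a tool call to move; the robot and the scene stay as the last step left them, time stands still between calls to the robot, and variables do not carry over. Pictures are saved under pics/ and viewed, at most 10 in all, crops included, and the job is handed in when it is done.

Besides the shell and the picture viewer there is one more tool, called after ">>>" by a JSON object that holds its "name" and its "arguments", one argument or row to a line. drive_tool: Moves the arm, as the interface text tells. Its arguments: {"type":"object","properties":{"deltas":{"type":"array"},"claw":{"type":"number"}},"required":["deltas"]}

```bash
ls; mkdir -p pics
python3 - <<'E'
from bench import arm,get_image
import cv2,pickle,numpy as np
s=arm.read_state();print({k:np.round(v,3).tolist() for k,v in s.items()})
d={n:get_image(n) for n in("scene","top","wrist")}
pickle.dump((s,d),open("d0.pkl","wb"))
for n in d: print(n,{k:np.round(v,3).tolist() for k,v in d[n].items() if k!="img"})
for n in("scene","top"): cv2.imwrite(f"pics/{n}0.png",d[n]["img"][:,:,::-1])
E
```

```text
pics
{'clock': 0.0, 'joints': [-0.888, 0.386, 0.007, -0.001, -1.194, -0.259], 'joint_vel': [0.0, 0.0, -0.001, 0.0, 0.001, -0.001], 'joint_efforts': [0.0, -39.229, 18.84, 4.186, -0.005, 0.0], 'position': [256.819, -569.213, 248.904], 'ee_rot': [-0.21, 0.978, 0.001, -0.0], 'contact_force': [0.422, 0.183, 0.403], 'wrist_torque': [-0.024, -0.005, -0.019], 'grasp_force': 0.0, 'gripper_width': 85.199}
scene {'fx': 444.694, 'fy': 444.694, 'cx': 281.595, 'cy': 204.004, 'D': [-0.029, 0.0, 0.0, 0.0, 0.0], 'eye': [1159.254, -658.135, 939.994], 'orientation': [0.841, 0.348, -0.155, -0.383]}
top {'fx': 527.726, 'fy': 527.726, 'cx': 281.782, 'cy': 203.211, 'D': [-0.072, 0.0, 0.0, 0.0, 0.0], 'eye': [210.09, -13.627, 1581.097], 'orientation': [-0.693, 0.712, -0.082, 0.08]}
wrist {'fx': 360.516, 'fy': 360.516, 'cx': 279.714, 'cy': 206.489, 'D': [-0.091, 0.0, 0.0, 0.0, 0.0], 'mount': [[0.0, -0.959, -0.284, 71.901], [1.0, -0.0, 0.001, 1.001], [-0.001, -0.284, 0.959, -124.415], [0.0, 0.0, 0.0, 1.0]]}
```

View pics/scene0.png

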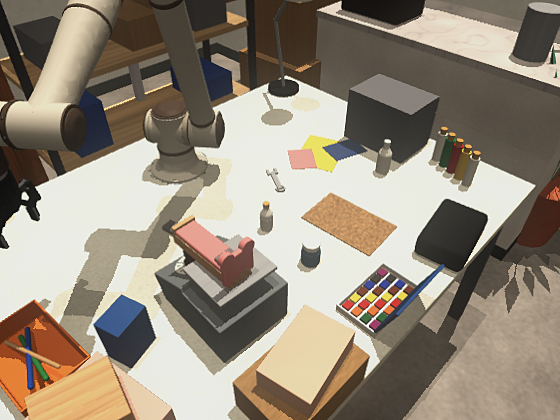

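View pics/top0.png

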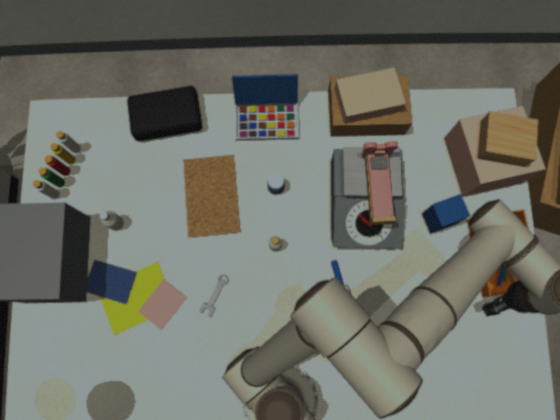

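The scene view has the bed on the scale at about (217,250), the mat at (350,222), the jar at (311,252), the gold bottle at (266,218) and the carton at (124,330). In the top view the bed runs from (381,150) to (381,222), with the mat at (212,195), the dial at (369,222), the jar at (276,184), the gold bottle at (275,243) and the carton at (446,213).

```bash
cat > h.py <<'E'
import cv2,numpy as np
from scipy.spatial.transform import Rotation as R
def pose(c,s=None):
    if "eye" in c: return R.from_quat(c["orientation"]).as_matrix(),np.array(c["eye"])
    M=np.array(c["mount"]);Rt=R.from_quat(s["ee_rot"]).as_matrix()
    return Rt@M[:3,:3],Rt@M[:3,3]+np.array(s["position"])
def ray(c,px,s=None):
    K=np.array([[c["fx"],0,c["cx"]],[0,c["fy"],c["cy"]],[0,0,1.]])
    u=cv2.undistortPoints(np.array(px,float).reshape(-1,1,2),K,np.array(c["D"],float)).reshape(-1,2)
    A,e=pose(c,s);d=np.c_[u,np.ones(len(u))]@A.T
    return e,d/np.linalg.norm(d,axis=1)[:,None]
def onz(c,px,z,s=None):
    e,d=ray(c,px,s);return e+d*((z-e[2])/d[:,2])[:,None]
def tri(rays):  # rays: list of (eye,dir)
    A=0;b=0
    for e,d in rays:
        P=np.eye(3)-np.outer(d,d);A=A+P;b=b+P@e
    p=np.linalg.solve(A,b);return p,[np.linalg.norm((np.eye(3)-np.outer(d,d))@(p-e)) for e,d in rays]
def mask(img,lo,hi,box=None):
    m=cv2.inRange(cv2.cvtColor(img,cv2.COLOR_RGB2HSV),np.array(lo),np.array(hi))
    if box: 
        z=np.zeros_like(m);x0,y0,x1,y1=box;z[y0:y1,x0:x1]=m[y0:y1,x0:x1];m=z
    return m
def big(m): return max(cv2.findContours(m,cv2.RETR_EXTERNAL,cv2.CHAIN_APPROX_NONE)[0],key=cv2.contourArea)
E
python3 - <<'E'
import pickle;from h import *
s,d=pickle.load(open("d0.pkl","rb"));S,T=d["scene"],d["top"]
np.set_printoptions(precision=1,suppress=True)
for c,b in((T,(175,145,250,245)),(S,(290,180,410,265))):
    k=big(mask(c["img"],(5,70,60),(22,255,255),b)).astype(np.float32)
    q=cv2.approxPolyDP(k,8,True).reshape(-1,2);print("mat px",q.tolist());w=onz(c,q,4);print(w)
    r=cv2.minAreaRect(onz(c,k.reshape(-1,2),4)[:,:2].astype(np.float32));print(r)
for c,b in((T,(350,135,410,240)),(S,(165,205,265,295))):
    k=big(mask(c["img"],(0,60,60),(9,200,255),b)|mask(c["img"],(165,60,60),(180,200,255),b))
    q=cv2.approxPolyDP(k,3,True).reshape(-1,2);print("pink",q.tolist(),cv2.contourArea(k))
    print(onz(c,q,185+42)[:,:2].tolist() if c is T else "")
print("scale",onz(T,[[335,148],[405,148],[403,247],[333,247]],100))
print("jar,gold,carton",onz(T,[[276,181],[275,243],[446,211],[110,219]],90))
i=cv2.resize(S["img"][190:330,140:310],None,fx=4,fy=4,interpolation=2);j=cv2.resize(T["img"][130:260,320:420],None,fx=4,fy=4,interpolation=2)
cv2.imwrite("pics/zs.png",i[:,:,::-1]);cv2.imwrite("pics/zt.png",j[:,:,::-1])
E
```

```text
mat px [[232.0, 155.0], [184.0, 160.0], [189.0, 236.0], [239.0, 231.0]]
[[737.5 128.8   4. ]
 [725.4 279.7   4. ]
 [483.5 260.8   4. ]
 [494.9 108.9   4. ]]
((609.5945434570312, 193.9186553955078), (246.4486083984375, 157.2207794189453), 4.293369293212891)
mat px [[301.0, 217.0], [367.0, 255.0], [396.0, 227.0], [331.0, 193.0]]
[[493.6 105.5   4. ]
 [733.9 121.7   4. ]
 [727.7 276.7   4. ]
 [484.3 260.9   4. ]]
((609.4747924804688, 192.83160400390625), (249.0712432861328, 160.80532836914062), 4.383012294769287)
pink [[393, 141], [364, 144], [362, 156], [368, 157], [373, 216], [393, 215], [390, 150], [380, 155], [365, 150], [390, 147], [391, 153], [396, 147]] 1456.5
[[691.361820028629, -329.10448549883813], [684.6609772601175, -249.32094625370107], [650.6567240831239, -241.6930765421359], [647.4213703952172, -257.74363125669123], [484.85790080879883, -260.34446135159226], [486.06322176228537, -313.34178282124253], [665.8078924990749, -318.90408569488153], [652.2701929474373, -290.65413300122276], [667.4724234234068, -250.9214009976375], [674.3644550700258, -319.56317563101504], [657.2107098235807, -320.9694332131038], [673.9740016633971, -335.9449759952411]]
pink [[175, 232], [221, 272], [224, 286], [253, 265], [253, 241], [248, 237], [231, 253], [226, 250], [228, 246], [194, 220]] 2089.5

scale [[ 718.8 -184.6  100. ]
 [ 713.7 -392.8  100. ]
 [ 418.5 -363.2  100. ]
 [ 424.3 -164.1  100. ]]
jar,gold,carton [[ 625.1   -7.6   90. ]
 [ 441.8   -0.2   90. ]
 [ 521.5 -500.1   90. ]
 [ 524.3  477.3   90. ]]
```

View pics/zs.png

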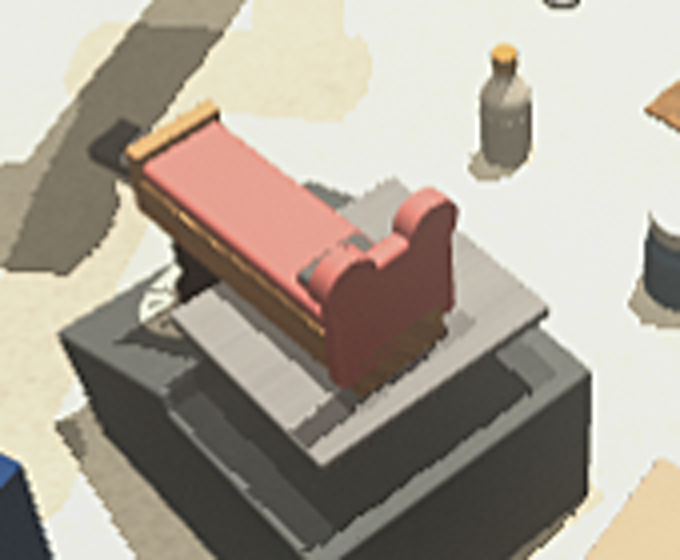

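View pics/zt.png

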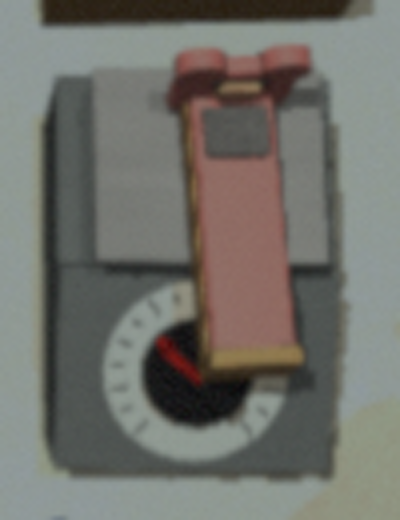

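The zooms show the footboard top strip from (128,153) to (215,103) in the scene crop, and at centre (255,360) in the top crop. The mattress edges and the red pointer, at about (180,360) pointing to the upper left, are both visible.

Run:
```python
import pickle;from h import *
s,d=pickle.load(open("d0.pkl","rb"));S,T=d["scene"],d["top"]
np.set_printoptions(precision=1,suppress=True)
zs=lambda x,y:[140+(x-1.5)/4,190+(y-1.5)/4]; zt=lambda x,y:[320+(x-1.5)/4,130+(y-1.5)/4]
def t(a,b):
    e,D=ray(S,[zs(*a)]);f,G=ray(T,[zt(*b)]);return tri([(e,D[0]),(f,G[0])])
print("foot c",t((172,131),(255,360)))
print("foot mat corner L (y+)",t((222,122),(213,350)), "R",t((147,168),(297,345)))
f=t((172,131),(255,360))[0]
print("pan front corners",t((400,180),(97,68)),t((173,315),(328,262)),t((322,467),(328,100)))
print("matt edges z227",onz(T,[zt(195,100),zt(213,350),zt(272,95),zt(297,345)],227))
print("dial c z105",onz(T,[zt(196,370)],105),"scale L edge z100",onz(T,[zt(95,262),zt(330,262)],185))
```

```text
foot c (array([ 473.6, -286.6,  230.4]), [np.float64(0.26483881955525745), np.float64(0.2648388195550989)])
foot mat corner L (y+) (array([ 482.6, -259.5,  225.4]), [np.float64(0.754857894379625), np.float64(0.7548578943797396)]) R (array([ 484.4, -314.3,  227. ]), [np.float64(1.3869427498920155), np.float64(1.3869427498919764)])
pan front corners (array([ 644.5, -215.4,  270.4]), [np.float64(32.90096813426346), np.float64(32.900968134263444)]) (array([ 550.1, -350.3,  183.7]), [np.float64(0.6921439280571917), np.float64(0.692143928057269)]) (array([ 674.8, -357. ,  170.3]), [np.float64(7.9295613782206855), np.float64(7.929561378220718)])
matt edges z227 [[ 654.1 -259.2  227. ]
 [ 481.9 -259.8  227. ]
 [ 656.4 -311.7  227. ]
 [ 483.7 -315.5  227. ]]
dial c z105 [[ 492.1 -268.9  105. ]] scale L edge z100 [[ 553.7 -190.8  185. ]
 [ 549.4 -351.9  185. ]]
```

>>> {"name": "drive_tool", "arguments": {
  "deltas": [
    [[0, 0, -4.5], [0, 0, 7.8]],
    [[0, 0, -4.5], [0, 0, 7.8]],
    [[0, 0, -4.5], [0, 0, 7.9]],
    [[-3.2, 2.8, 0], [0, 0, 0]],
    [[-3.2, 2.8, 0], [0, 0, 0]],
    [[-3.2, 2.8, 0], [0, 0, 0]],
    [[-3.2, 2.8, 0], [0, 0, 0]],
    [[-3.2, 2.8, 0], [0, 0, 0]],
    [[-3.2, 2.8, 0], [0, 0, 0]],
    [[-3.2, 2.8, 0], [0, 0, 0]],
    [[-3.2, 2.8, 0], [0, 0, 0]],
    [[-3.2, 2.8, 0], [0, 0, 0]]
  ],
  "claw": 8.5
}}

```text
clock: 1.35
position: [542.5, -312.3, 384.8]
ee_rot: [-0.007, 1.0, 0.0, -0.0]
contact_force: [-0.0, -1.1, -0.2]
gripper_width: 85.3
grasp_force: 0.0
```

>>> {"name": "drive_tool", "arguments": {
  "deltas": [
    [[0, 0, 0], [0, 0, 0]],
    [[0, 0, 0], [0, 0, 0]],
    [[0, 0, 0], [0, 0, 0]]
  ]
}}

```text
clock: 1.65
position: [541.1, -314.2, 384.9]
ee_rot: [-0.007, 1.0, -0.0, -0.0]
contact_force: [0.2, -0.2, -0.0]
gripper_width: 85.1
grasp_force: 0.0
```

Run:
```python
from bench import arm,get_image
import pickle;from h import *
np.set_printoptions(precision=2,suppress=True)
s=arm.read_state();c=get_image("wrist");pickle.dump((s,c),open("d1.pkl","wb"))
print(s["position"],R.from_quat(s["ee_rot"]).as_matrix())
cv2.imwrite("pics/w1.png",c["img"][:,:,::-1])
```

```text
[ 541.05 -314.19  384.92] [[-1.   -0.01 -0.  ]
 [-0.01  1.   -0.  ]
 [ 0.   -0.   -1.  ]]
```

View pics/w1.png

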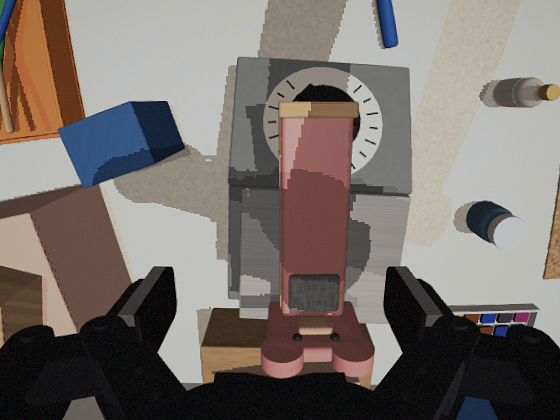

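The wrist view has the footboard strip at (279..358, 101..117), the mattress between columns of about 281 and 350, and the headboard at rows 315–375.

Run:
```python
import pickle;from h import *
np.set_printoptions(precision=1,suppress=True)
s,c=pickle.load(open("d1.pkl","rb"))
h=cv2.cvtColor(c["img"],cv2.COLOR_RGB2HSV)
b=(270,95,370,320)
m=mask(c["img"],(0,60,40),(9,255,255),b)|mask(c["img"],(165,60,40),(180,255,255),b)
for r in (130,160,190,220,250): 
    x=np.where(m[r])[0];w=onz(c,[[x[0]-.5,r],[x[-1]+.5,r]],227,s);print(r,x[0],x[-1],w[:,:2].ravel(),w.mean(0)[:2],w[0]-w[1])
print("hsv col",[ (r,h[r,318].tolist()) for r in range(97,122,2)])
print("strip z235",onz(c,[[279,101.5],[358.5,101.5],[358.5,117],[279,117]],235,s))
print("head front z227 / ", onz(c,[[283,315],[345,316]],227,s))
print("head ear tops z289",onz(c,[[283,377],[355,377],[262,360],[375,360]],289,s))
```

```text
130 281 353 [ 490.5 -313.1  489.5 -256.6] [ 490.  -284.8] [  1.  -56.5   0. ]
160 281 350 [ 513.8 -312.8  513.  -257.4] [ 513.4 -285.1] [  0.9 -55.3   0. ]
190 281 349 [ 538.2 -312.4  537.4 -256.6] [ 537.8 -284.5] [  0.8 -55.8   0. ]
220 282 347 [ 563.6 -311.2  563.  -256.6] [ 563.3 -283.9] [  0.7 -54.7   0. ]
250 282 346 [ 590.5 -310.9  589.9 -255.6] [ 590.2 -283.2] [  0.6 -55.3   0. ]
hsv col [(97, [110, 48, 16]), (99, [90, 32, 16]), (101, [11, 130, 53]), (103, [16, 120, 102]), (105, [14, 107, 133]), (107, [15, 108, 132]), (109, [15, 111, 133]), (111, [14, 108, 132]), (113, [15, 110, 135]), (115, [15, 111, 122]), (117, [13, 106, 113]), (119, [2, 93, 153]), (121, [2, 97, 150])]
strip z235 [[ 469.1 -314.5  235. ]
 [ 468.  -255.8  235. ]
 [ 479.3 -255.   235. ]
 [ 480.3 -314.4  235. ]]
head front z227 /  [[ 654.3 -308.6  227. ]
 [ 655.  -252.2  227. ]]
head ear tops z289 [[ 668.7 -308.9  289. ]
 [ 668.7 -253.9  289. ]
 [ 652.9 -324.7  289. ]
 [ 652.7 -240.2  289. ]]
```

>>> {"name": "drive_tool", "arguments": {
  "deltas": [
    [[-1.2, 1.0, 1], [0, 0, 0]],
    [[-1.2, 1.0, 1], [0, 0, 0]],
    [[-1.2, 1.0, 1], [0, 0, 0]],
    [[0, 0, 2.5], [0, 0, 0]],
    [[0, 0, 2.5], [0, 0, 0]],
    [[0, 0, 2], [0, 0, 0]],
    [[0, 0, 1.5], [0, 0, 0]],
    [[0, 0, 1], [0, 0, 0]],
    [[0, 0, 0], [0, 0, 0]],
    [[0, 0, 0], [0, 0, 0]]
  ]
}}

```text
clock: 2.7
position: [577.7, -283.2, 260.2]
ee_rot: [-0.007, 1.0, -0.0, 0.0]
contact_force: [0.7, 0.6, 0.8]
gripper_width: 85.0
grasp_force: 0.0
```

>>> {"name": "drive_tool", "arguments": {
  "deltas": [
    [[0.1, -0.1, 1.2], [0, 0, 0]],
    [[0, 0, 1.2], [0, 0, 0]],
    [[0, 0, 1.0], [0, 0, 0]],
    [[0, 0, 0.8], [0, 0, 0]],
    [[0, 0, 0.6], [0, 0, 0]],
    [[0, 0, 0], [0, 0, 0]],
    [[0, 0, 0], [0, 0, 0]]
  ]
}}

```text
clock: 3.4
position: [576.3, -284.4, 212.1]
ee_rot: [-0.007, 1.0, -0.0, 0.0]
contact_force: [0.2, -0.2, 0.5]
gripper_width: 84.9
grasp_force: 0.0
```

>>> {"name": "drive_tool", "arguments": {
  "deltas": [
    [[0, 0, 0], [0, 0, 0]],
    [[0, 0, 0], [0, 0, 0]],
    [[0, 0, 0], [0, 0, 0]],
    [[0, 0, 0], [0, 0, 0]],
    [[0, 0, 0], [0, 0, 0]],
    [[0, 0, 0], [0, 0, 0]],
    [[0, 0, 0], [0, 0, 0]],
    [[0, 0, 0], [0, 0, 0]]
  ],
  "claw": 5.0
}}

```text
clock: 4.2
position: [576.6, -284.5, 213.1]
ee_rot: [-0.007, 1.0, -0.0, 0.001]
contact_force: [0.8, 0.7, 5.6]
gripper_width: 58.5
grasp_force: 69.5
```

>>> {"name": "drive_tool", "arguments": {
  "deltas": [
    [[0, 0, -0.3], [0, 0, 0]],
    [[0, 0, -0.5], [0, 0, 0]],
    [[0, 0, -0.8], [0, 0, 0]],
    [[0, 0, -1.2], [0, 0, 0]],
    [[0, 0, -1.2], [0, 0, 0]],
    [[0, 0, -1.2], [0, 0, 0]],
    [[0, 0, -0.8], [0, 0, 0]],
    [[0, 0, -0.5], [0, 0, 0]],
    [[0, 0, -0.2], [0, 0, 0]],
    [[0, 0, 0], [0, 0, 0]]
  ]
}}

```text
clock: 5.2
position: [576.1, -284.2, 279.0]
ee_rot: [-0.007, 1.0, 0.0, -0.0]
contact_force: [0.4, -1.0, -3.3]
gripper_width: 58.6
grasp_force: 68.6
```

>>> {"name": "drive_tool", "arguments": {
  "deltas": [
    [[-0.1, 0.5, 0], [0, 0, 0]],
    [[-0.1, 1.0, 0], [0, 0, 0]],
    [[-0.2, 1.5, 0], [0, 0, 0]],
    [[-0.2, 2, 0], [0, 0, 0]],
    [[-0.2, 2.5, 0], [0, 0, 0]],
    [[-0.2, 2.5, 0], [0, 0, 0]],
    [[-0.2, 2.5, 0], [0, 0, 0]],
    [[-0.2, 2.5, 0], [0, 0, 0]],
    [[-0.2, 2.5, 0], [0, 0, 0]],
    [[-0.2, 2.5, 0], [0, 0, 0]],
    [[-0.3, 2.5, 0], [0, 0, 0]],
    [[-0.3, 2.5, 0], [0, 0, 0]]
  ]
}}

```text
clock: 6.4
position: [596.4, -31.7, 279.1]
ee_rot: [-0.007, 1.0, 0.0, 0.0]
contact_force: [0.2, -0.1, -1.8]
gripper_width: 58.6
grasp_force: 68.6
```

>>> {"name": "drive_tool", "arguments": {
  "deltas": [
    [[-0.3, 2.5, 0], [0, 0, 0]],
    [[-0.3, 2.5, 0], [0, 0, 0]],
    [[-0.3, 2.5, 0], [0, 0, 0]],
    [[-0.3, 2.5, 0], [0, 0, 0]],
    [[-0.3, 2.5, 0], [0, 0, 0]],
    [[-0.3, 2.5, 0], [0, 0, -0.5]],
    [[-0.3, 2.5, 0], [0, 0, -1]],
    [[-0.2, 2, 0], [0, 0, -1]],
    [[-0.1, 1.5, 0], [0, 0, -0.5]],
    [[0, 1, 0], [0, 0, -0.5]],
    [[0, 0, 0], [0, 0, 0]],
    [[0, 0, 0], [0, 0, 0]]
  ]
}}

```text
clock: 7.6
position: [615.6, 186.0, 279.0]
ee_rot: [-0.037, 0.999, -0.0, -0.0]
contact_force: [-0.3, 0.7, -2.9]
gripper_width: 58.1
grasp_force: 68.6
```

Run:
```python
from bench import arm,get_image
import pickle;from h import *
np.set_printoptions(precision=3,suppress=True)
s=arm.read_state();c=get_image("wrist");T=get_image("top");S=get_image("scene");pickle.dump((s,c,T,S),open("d2.pkl","wb"))
print(s["position"],R.from_quat(s["ee_rot"]).as_matrix())
cv2.imwrite("pics/w2.png",c["img"][:,:,::-1])
i=S["img"]
cv2.imwrite("pics/t2.png",np.hstack([cv2.resize(T["img"][130:260,170:420],None,fx=1.6,fy=1.6),cv2.resize(S["img"][70:278,210:410],None,fx=1,fy=1)])[:,:,::-1])
```

```text
[615.638 185.97  279.032] [[-0.997 -0.074 -0.   ]
 [-0.074  0.997 -0.   ]
 [ 0.    -0.    -1.   ]]
```

View pics/w2.png

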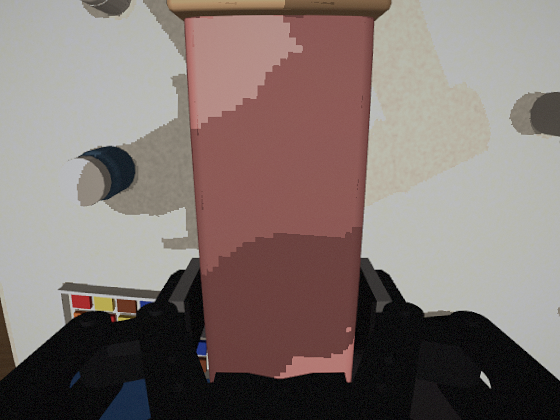

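The bed hangs level and straight in the gripper, with the footboard centred at column 278 (rows 0–15). I'm lowering it now.

>>> {"name": "drive_tool", "arguments": {
  "deltas": [
    [[-0.1, 0.3, 1], [0, 0, 0]],
    [[-0.1, 0.3, 2], [0, 0, 0]],
    [[-0.1, 0.2, 2.5], [0, 0, 0]],
    [[0, 0, 3], [0, 0, 0]],
    [[0, 0, 3], [0, 0, 0]],
    [[0, 0, 3], [0, 0, 0]],
    [[0, 0, 3], [0, 0, 0]],
    [[0, 0, 2.5], [0, 0, 0]],
    [[0, 0, 2], [0, 0, 0]],
    [[0, 0, 1], [0, 0, 0]],
    [[0, 0, 0.5], [0, 0, 0]],
    [[0, 0, 0], [0, 0, 0]]
  ]
}}

```text
clock: 8.95
position: [618.3, 194.5, 43.8]
ee_rot: [-0.037, 0.999, -0.0, -0.0]
contact_force: [-0.2, 0.3, -1.9]
gripper_width: 58.7
grasp_force: 68.6
```

>>> {"name": "drive_tool", "arguments": {
  "deltas": [
    [[0, 0, 0], [0, 0, 0]],
    [[0, 0, 0], [0, 0, 0]]
  ]
}}

```text
clock: 9.15
position: [619.0, 195.0, 45.4]
ee_rot: [-0.037, 0.999, 0.001, 0.001]
contact_force: [0.0, 0.4, -2.8]
gripper_width: 58.4
grasp_force: 68.6
```

>>> {"name": "drive_tool", "arguments": {
  "deltas": [
    [[0.1, 0, 0.4], [0, 0, 0]],
    [[0, 0, 0.3], [0, 0, 0]],
    [[0, 0, 0.2], [0, 0, 0]],
    [[0, 0, 0.1], [0, 0, 0]],
    [[0, 0, 0], [0, 0, 0]],
    [[0, 0, 0], [0, 0, 0]]
  ]
}}

```text
clock: 9.75
position: [617.3, 194.5, 34.0]
ee_rot: [-0.037, 0.999, -0.0, 0.0]
contact_force: [-1.2, 0.1, -3.5]
gripper_width: 58.3
grasp_force: 68.6
```

>>> {"name": "drive_tool", "arguments": {
  "deltas": [
    [[0, 0, 0.1], [0, 0, 0]],
    [[0, 0, 0], [0, 0, 0]],
    [[0, 0, 0], [0, 0, 0]]
  ]
}}

```text
clock: 10.05
position: [617.2, 194.5, 33.0]
ee_rot: [-0.037, 0.999, -0.0, -0.0]
contact_force: [0.1, 0.7, -2.4]
gripper_width: 58.3
grasp_force: 68.6
```

>>> {"name": "drive_tool", "arguments": {
  "deltas": [
    [[0, 0, 0.1], [0, 0, 0]],
    [[0, 0, 0], [0, 0, 0]],
    [[0, 0, 0], [0, 0, 0]]
  ]
}}

```text
clock: 10.35
position: [617.4, 194.6, 32.1]
ee_rot: [-0.037, 0.999, 0.0, 0.0]
contact_force: [-0.3, -0.0, -2.8]
gripper_width: 58.7
grasp_force: 68.6
```

>>> {"name": "drive_tool", "arguments": {
  "deltas": [
    [[0, 0, 0.1], [0, 0, 0]],
    [[0, 0, 0], [0, 0, 0]],
    [[0, 0, 0], [0, 0, 0]]
  ]
}}

```text
clock: 10.65
position: [617.4, 194.6, 32.1]
ee_rot: [-0.038, 0.999, 0.0, 0.0]
contact_force: [-3.2, -0.1, 6.3]
gripper_width: 58.6
grasp_force: 69.6
```

>>> {"name": "drive_tool", "arguments": {
  "deltas": [
    [[0, 0, 0.1], [0, 0, 0]],
    [[0, 0, 0], [0, 0, 0]],
    [[0, 0, 0], [0, 0, 0]]
  ]
}}

```text
clock: 10.95
position: [617.4, 194.6, 32.1]
ee_rot: [-0.038, 0.999, 0.0, 0.0]
contact_force: [-5.4, 0.1, 10.1]
gripper_width: 58.5
grasp_force: 70.1
```

>>> {"name": "drive_tool", "arguments": {
  "deltas": [
    [[0, 0, -0.1], [0, 0, 0]],
    [[0, 0, 0], [0, 0, 0]]
  ]
}}

```text
clock: 11.15
position: [617.4, 194.6, 32.1]
ee_rot: [-0.038, 0.999, 0.0, 0.0]
contact_force: [-3.7, -0.1, 6.8]
gripper_width: 58.5
grasp_force: 69.8
```

>>> {"name": "drive_tool", "arguments": {
  "deltas": [
    [[0, 0, 0], [0, 0, 0]],
    [[0, 0, 0], [0, 0, 0]],
    [[0, 0, 0], [0, 0, 0]],
    [[0, 0, 0], [0, 0, 0]],
    [[0, 0, 0], [0, 0, 0]],
    [[0, 0, 0], [0, 0, 0]]
  ],
  "claw": 8.5
}}

```text
clock: 11.75
position: [617.3, 194.5, 30.9]
ee_rot: [-0.037, 0.999, -0.0, -0.0]
contact_force: [-0.2, 0.2, -0.9]
gripper_width: 85.1
grasp_force: 0.0
```

>>> {"name": "drive_tool", "arguments": {
  "deltas": [
    [[0, 0, -0.5], [0, 0, 0]],
    [[0, 0, -1], [0, 0, 0]],
    [[0, 0, -2], [0, 0, 0]],
    [[0, 0, -3], [0, 0, 0]],
    [[0, 0, -4], [0, 0, 0]],
    [[0, 0, -5], [0, 0, 0]],
    [[0, 0, -5], [0, 0, 0]],
    [[0, 0, -5], [0, 0, 0]],
    [[0, 0, -4], [0, 0, 0]],
    [[0, 0, -2], [0, 0, 0]],
    [[0, 0, 0], [0, 0, 0]],
    [[0, 0, 0], [0, 0, 0]]
  ]
}}

```text
clock: 12.95
position: [616.7, 194.4, 346.4]
ee_rot: [-0.037, 0.999, 0.0, 0.0]
contact_force: [0.4, 0.0, -0.8]
gripper_width: 84.8
grasp_force: 0.0
```

Run:
```python
from bench import arm,get_image
import pickle;from h import *
np.set_printoptions(precision=3,suppress=True)
s=arm.read_state();c=get_image("wrist");S=get_image("scene");pickle.dump((s,c,S),open("d3.pkl","wb"))
print(s["position"],s["joints"])
z=S["img"][180:350,140:410]
cv2.imwrite("pics/m3.png",np.hstack([c["img"],cv2.resize(S["img"][145:295,290:376],(240,420)) ])[:,:,::-1])
```

```text
[616.715 194.43  346.353] [ 0.555  0.379  0.236 -0.001 -1.427 -2.051]
```

View pics/m3.png

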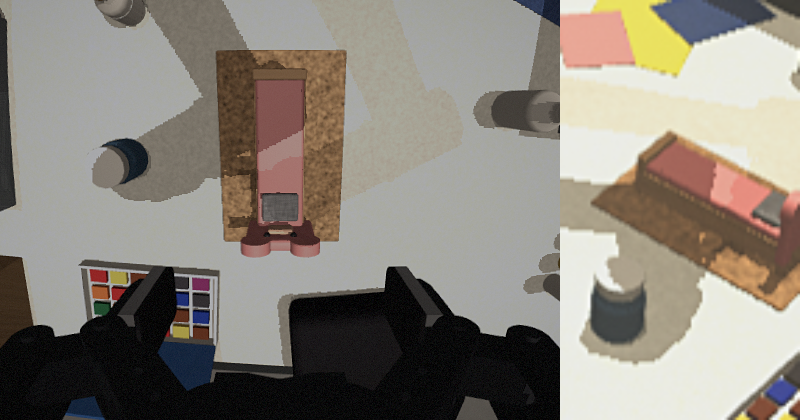

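The bed stands upright and centred on the mat: the mat spans columns 217–346 and the bed sits at 253–307, lengthwise. The jar and bottles haven't moved. Next is the knob.

>>> {"name": "drive_tool", "arguments": {
  "deltas": [
    [[0, 0, 0], [0, 0, 5.8]],
    [[1.6, -4.26, 0], [0, 0, 0]],
    [[1.6, -4.26, 0], [0, 0, 0]],
    [[1.6, -4.26, 0], [0, 0, 0]],
    [[1.6, -4.26, 0], [0, 0, 0]],
    [[1.6, -4.26, 0], [0, 0, 0]],
    [[1.6, -4.26, 0], [0, 0, 0]],
    [[1.6, -4.26, 0], [0, 0, 0]],
    [[1.6, -4.26, 0], [0, 0, 0]],
    [[1.6, -4.26, 0], [0, 0, 0]],
    [[1.6, -4.26, 0], [0, 0, 0]],
    [[1.6, -4.26, 0], [0, 0, 0]]
  ]
}}

```text
clock: 14.25
position: [427.3, -270.6, 344.6]
ee_rot: [0.013, 1.0, 0.0, -0.001]
contact_force: [0.7, -0.3, 0.4]
gripper_width: 85.1
grasp_force: 0.0
```

>>> {"name": "drive_tool", "arguments": {
  "deltas": [
    [[0, 0, 1], [0, -6.25, 0]],
    [[0, 0, 1], [0, -6.25, 0]],
    [[0, 0, 1], [0, -6.25, 0]],
    [[0, 0, 1], [0, -6.25, 0]],
    [[0, 0, 0], [0, 0, 0]],
    [[0, 0, 0], [0, 0, 0]],
    [[0, 0, 0], [0, 0, 0]]
  ]
}}

```text
clock: 14.95
position: [436.1, -269.7, 307.2]
ee_rot: [0.013, 0.976, -0.003, 0.216]
contact_force: [-0.4, 0.1, 0.2]
gripper_width: 85.2
grasp_force: 0.0
```

Run:
```python
from bench import arm,get_image
import pickle;from h import *
np.set_printoptions(precision=3,suppress=True)
s=arm.read_state();c=get_image("wrist");S=get_image("scene");T=get_image("top");pickle.dump((s,c,S,T),open("d4.pkl","wb"))
print(s["position"],R.from_quat(s["ee_rot"]).as_matrix(),s["joints"])
cv2.imwrite("pics/w4.png",c["img"][:,:,::-1])
```

```text
[ 436.123 -269.683  307.219] [[-0.906  0.026  0.422]
 [ 0.023  1.    -0.012]
 [-0.422 -0.001 -0.907]] [-0.307 -0.008 -0.35  -0.16  -0.815 -1.204]
```

View pics/w4.png

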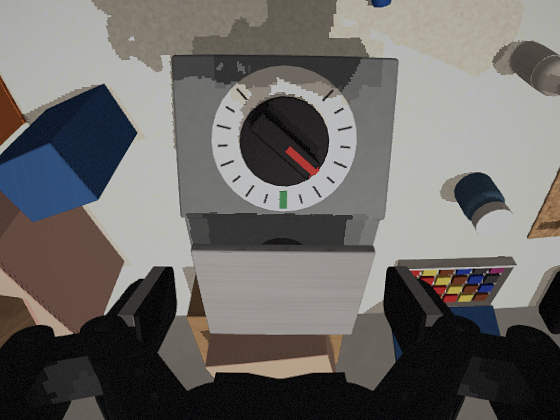

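The dial is fully clear: knob centre near (284,142), green mark at (283,200), and the red pointer runs from (287,149) to (318,173). That puts it about 45–50° anticlockwise of zero.

```bash
cat > k.py <<'E'
import pickle,sys;from h import *
np.set_printoptions(precision=2,suppress=True)
def onp(c,px,p0,n,s):
    e,d=ray(c,px,s);return e+d*(((p0-e)@n)/(d@n))[:,None]
def cen(m):
    k=big(m);M=cv2.moments(k);return [M["m10"]/M["m00"],M["m01"]/M["m00"]]
def feats(c,s,box):
    g=cen(mask(c["img"],(45,90,50),(80,255,255),box))
    r=big(mask(c["img"],(0,150,80),(8,255,255),box)|mask(c["img"],(172,150,80),(180,255,255),box)).reshape(-1,2).astype(float)
    k=cv2.convexHull(big(mask(c["img"],(0,0,0),(180,255,60),box)))
    w=cv2.convexHull(big(mask(c["img"],(0,0,120),(180,40,255),box)))
    return g,r,k,w
def analyse(c,s,box,p0,n,u):
    g,r,k,w=feats(c,s,box);v=np.cross(n,u)
    P=lambda q,h:(lambda X:np.c_[(X-p0)@u,(X-p0)@v])(onp(c,q,p0+h*n,n,s))
    G=P([g],0)[0];W=P(w.reshape(-1,2),0).astype(np.float32);E=cv2.fitEllipse(W)
    Rr=P(r,36);K=cv2.minEnclosingCircle(P(k.reshape(-1,2),10).astype(np.float32))
    q=cv2.fitLine(Rr.astype(np.float32),cv2.DIST_L2,0,.01,.01).ravel()
    print("green px",g,"uv",G,"\nwhite",E,"\nskirt",K,"\nred mean",Rr.mean(0),"line",np.degrees(np.arctan2(q[1],q[0])),q, "rect",cv2.minAreaRect(Rr.astype(np.float32)))
    return g,G,E
E
python3 - <<'E'
from k import *
s,c,S,T=pickle.load(open("d4.pkl","rb"))
y=np.radians(-1.5);t=np.radians(25)
x=np.array([np.cos(y),np.sin(y),0]);n=-np.sin(t)*x+np.cos(t)*np.array([0,0,1]);u=np.cos(t)*x+np.sin(t)*np.array([0,0,1])
p0=np.array([491.5,-270,105])
analyse(c,s,(195,60,375,215),p0,n,u)
for nm,C in(("S",S),("T",T)):
    m=mask(C["img"],(45,80,40),(80,255,255),(330,150,410,250) if nm=="T" else (150,210,300,350));print(nm,m.sum()/255,cen(m) if m.any() else "")
# scale yaw from pan front edge and case front
print(onz(c,[[193,247],[374,247],[205,331],[357,334]],185,s))
E
```

```text
green px [282.8259259259259, 198.8111111111111] uv [53.13  2.9 ] 
white ((15.244932174682617, 16.341896057128906), (135.5078582763672, 174.24453735351562), 138.26171875) 
skirt ((-1.6661415100097656, 3.6549782752990723), 39.632667541503906) 
red mean [11.93 18.9 ] line 49.04875 [ 0.66  0.76 11.93 18.9 ] rect ((9.910688400268555, 18.391265869140625), (31.21810531616211, 11.092751502990723), 42.88522720336914)
S 0.0 
T 6.0 [369.5, 203.5]
[[ 542.48 -344.77  185.  ]
 [ 546.42 -191.6   185.  ]
 [ 681.12 -358.08  185.  ]
 [ 692.17 -188.19  185.  ]]
```

>>> {"name": "drive_tool", "arguments": {
  "deltas": [
    [[0.8, 0.1, 1], [0, 0, 0]],
    [[1, 0.1, 2], [0, 0, 0]],
    [[1, 0.1, 2], [0, 0, 0]],
    [[0.9, 0.1, 2], [0, 0, 0]],
    [[0, 0, 2], [0, 0, 0]],
    [[0, 0, 1.5], [0, 0, 0]],
    [[0, 0, 0], [0, 0, 0]],
    [[0, 0, 0], [0, 0, 0]],
    [[0, 0, 0], [0, 0, 0]]
  ]
}}

```text
clock: 16.0
position: [446.7, -265.9, 197.0]
ee_rot: [0.013, 0.976, -0.003, 0.217]
contact_force: [-0.1, 0.1, -0.7]
gripper_width: 85.0
grasp_force: 0.0
```

Run:
```python
from bench import arm,get_image
from k import *
s=arm.read_state();c=get_image("wrist");pickle.dump((s,c),open("d5.pkl","wb"))
print(s["position"],R.from_quat(s["ee_rot"]).as_matrix())
s0,c0,S,T=pickle.load(open("d4.pkl","rb"))
y=np.radians(-1.5);t=np.radians(25)
x=np.array([np.cos(y),np.sin(y),0]);n=-np.sin(t)*x+np.cos(t)*np.array([0,0,1]);u=np.cos(t)*x+np.sin(t)*np.array([0,0,1])
p0=np.array([490,-266.3,104.3])
b0=(195,60,375,215);b1=(170,60,390,330)
g0,_,_=analyse(c0,s0,b0,p0,n,u);g1,_,_=analyse(c,s,b1,p0,n,u)
f=lambda C,q,S_:(lambda e,d:(e,d[0]))(*ray(C,[q],S_))
print("tri green",tri([f(c0,g0,s0),f(c,g1,s)]),"plane pred",p0+55*u)
cv2.imwrite("pics/w5.png",c["img"][:,:,::-1])
```

```text
[ 446.75 -265.87  197.05] [[-0.91  0.03  0.42]
 [ 0.02  1.   -0.01]
 [-0.42 -0.   -0.91]]
green px [282.8259259259259, 198.8111111111111] uv [54.86 -0.76] 
white ((16.981231689453125, 12.680428504943848), (135.4914093017578, 174.22337341308594), 138.26171875) 
skirt ((0.07207870483398438, -0.0049591064453125), 39.62770080566406) 
red mean [13.67 15.24] line 49.04875 [ 0.66  0.76 13.67 15.24] rect ((11.646946907043457, 14.729278564453125), (31.213857650756836, 11.091239929199219), 42.88523483276367)
green px [278.0, 289.0] uv [55.9  -0.84] 
white ((21.314558029174805, 2.6884260177612305), (163.8850555419922, 197.09828186035156), 144.47215270996094) 
skirt ((1.4501655101776123, 2.1983847618103027), 42.460853576660156) 
red mean [13.27 13.84] line 47.735077 [ 0.67  0.74 13.27 13.84] rect ((13.491910934448242, 13.183388710021973), (30.496768951416016, 8.070884704589844), 49.57920455932617)
tri green (array([ 537.33, -268.35,  130.28]), [np.float64(0.01880490686771136), np.float64(0.018804906867681978)]) plane pred [ 539.83 -267.6   127.54]
```

View pics/w5.png

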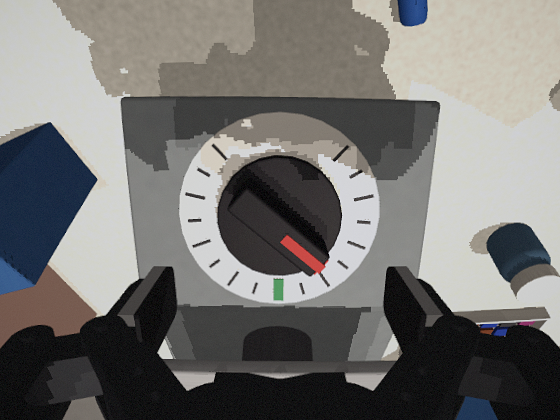

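The red bar points to (322,270), about 49° anticlockwise of the green mark at (278,289). I'm lining up and approaching.

>>> {"name": "drive_tool", "arguments": {
  "deltas": [
    [[0, 0, 0], [0, 0, -8.1]],
    [[0, 0, 0], [0, 0, -8.1]],
    [[0, 0, 0], [0, 0, -8.1]],
    [[0, 0, 0], [0, 0, -8.1]],
    [[0, 0, 0], [0, 0, -8.1]],
    [[0, 0, 0], [0, 0, -8.1]],
    [[0, 0, 0], [0, 0, 0]],
    [[0, 0, 0], [0, 0, 0]],
    [[0, 0, 0], [0, 0, 0]]
  ],
  "claw": 5.0
}}

```text
clock: 16.95
position: [446.3, -265.8, 196.5]
ee_rot: [-0.389, 0.895, -0.092, 0.196]
contact_force: [0.3, -0.4, 0.6]
gripper_width: 50.6
grasp_force: 0.0
```

Run:
```python
from bench import arm,get_image
from k import *
s=arm.read_state();c=get_image("wrist");pickle.dump((s,c),open("d6.pkl","wb"))
A=R.from_quat(s["ee_rot"]).as_matrix()
y=np.radians(-1.5);t=np.radians(25)
x=np.array([np.cos(y),np.sin(y),0]);n=-np.sin(t)*x+np.cos(t)*np.array([0,0,1]);u=np.cos(t)*x+np.sin(t)*np.array([0,0,1]);v=np.cross(n,u)
p0=np.array([490,-266.3,104.3]);d=s["position"]-p0
print("n,u,v",d@n,d@u,d@v,"tool -x angle",np.degrees(np.arctan2(-A[:,0]@v,-A[:,0]@u)),s["joints"])
b=(150,40,410,340);r=big(mask(c["img"],(0,150,80),(8,255,255),b)|mask(c["img"],(172,150,80),(180,255,255),b)).reshape(-1,2).astype(float)
X=onp(c,r,p0+38.5*n,n,s)-p0;P=np.c_[X@u,X@v].astype(np.float32);print(cv2.minAreaRect(P),P.mean(0))
cv2.imwrite("pics/w6.png",c["img"][:,:,::-1])
```

```text
n,u,v 101.98239175400228 -0.6376240899886056 -0.6408836704504456 tool -x angle 48.47464018258064 [-0.29  0.12 -0.5  -0.22 -0.54 -0.29]
((11.902545928955078, 13.094675064086914), (29.5688533782959, 5.832873344421387), 48.46674728393555) [11.46 12.66]
```

View pics/w6.png

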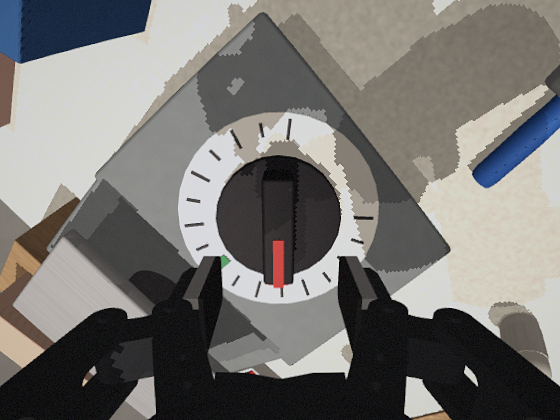

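The bar is now vertical in the image at column 279, midway between the fingers at 220 and 340. I'm descending.

>>> {"name": "drive_tool", "arguments": {
  "deltas": [
    [[0, 0, 1], [0, 0, 0]],
    [[0, 0, 1.5], [0, 0, 0]],
    [[0, 0, 1.5], [0, 0, 0]],
    [[0, 0, 1], [0, 0, 0]],
    [[0, 0, 0.7], [0, 0, 0]],
    [[0, 0, 0.5], [0, 0, 0]],
    [[0, 0, 0.3], [0, 0, 0]],
    [[0, 0, 0], [0, 0, 0]],
    [[0, 0, 0], [0, 0, 0]]
  ]
}}

```text
clock: 17.9
position: [473.8, -266.5, 137.5]
ee_rot: [-0.39, 0.895, -0.092, 0.196]
contact_force: [-0.1, -0.9, 0.8]
gripper_width: 50.1
grasp_force: 0.0
```

>>> {"name": "drive_tool", "arguments": {
  "deltas": [
    [[0, 0, 0], [0, 0, 0]],
    [[0, 0, 0], [0, 0, 0]],
    [[0, 0, 0], [0, 0, 0]],
    [[0, 0, 0], [0, 0, 0]],
    [[0, 0, 0], [0, 0, 0]],
    [[0, 0, 0], [0, 0, 0]],
    [[0, 0, 0], [0, 0, 0]],
    [[0, 0, 0], [0, 0, 0]]
  ],
  "claw": 1.2
}}

```text
clock: 18.7
position: [474.4, -267.1, 138.2]
ee_rot: [-0.39, 0.895, -0.093, 0.197]
contact_force: [-1.8, -4.5, 5.6]
gripper_width: 16.6
grasp_force: 61.4
```

>>> {"name": "drive_tool", "arguments": {
  "deltas": [
    [[0, 0, 0], [0, 0, 2]],
    [[0, 0, 0], [0, 0, 4]],
    [[0, 0, 0], [0, 0, 5]],
    [[0, 0, 0], [0, 0, 5]],
    [[0, 0, 0], [0, 0, 5]],
    [[0, 0, 0], [0, 0, 4]],
    [[0, 0, 0], [0, 0, 0]],
    [[0, 0, 0], [0, 0, 0]]
  ]
}}

```text
clock: 19.5
position: [474.4, -267.1, 138.2]
ee_rot: [-0.187, 0.958, -0.048, 0.212]
contact_force: [-2.0, -2.9, 5.6]
gripper_width: 16.5
grasp_force: 61.5
```

>>> {"name": "drive_tool", "arguments": {
  "deltas": [
    [[0, 0, 0], [0, 0, 4]],
    [[0, 0, 0], [0, 0, 5]],
    [[0, 0, 0], [0, 0, 5]],
    [[0, 0, 0], [0, 0, 5]],
    [[0, 0, 0], [0, 0, 3]],
    [[0, 0, 0], [0, 0, 1.5]],
    [[0, 0, 0], [0, 0, 0]],
    [[0, 0, 0], [0, 0, 0]]
  ]
}}

```text
clock: 20.3
position: [474.4, -267.0, 138.2]
ee_rot: [0.012, 0.976, -0.004, 0.218]
contact_force: [-2.0, -2.5, 5.0]
gripper_width: 16.7
grasp_force: 61.5
```

```bash
cat > a.py <<'E'
from bench import arm,get_image
from k import *
s=arm.read_state();c=get_image("wrist")
A=R.from_quat(s["ee_rot"]).as_matrix()
y=np.radians(-1.5);t=np.radians(25)
x=np.array([np.cos(y),np.sin(y),0]);n=-np.sin(t)*x+np.cos(t)*np.array([0,0,1]);u=np.cos(t)*x+np.sin(t)*np.array([0,0,1]);v=np.cross(n,u)
p0=np.array([490,-266.3,104.3]);d=s["position"]-p0
print("n,u,v",d@n,d@u,d@v,"tool -x angle",np.degrees(np.arctan2(-A[:,0]@v,-A[:,0]@u)),s["joints"],s["contact_force"],s["wrist_torque"])
b=(150,40,410,400)
def red(h):
    r=big(mask(c["img"],(0,150,60),(8,255,255),b)|mask(c["img"],(172,150,60),(180,255,255),b)).reshape(-1,2).astype(float)
    X=onp(c,r,p0+h*n,n,s)-p0;return r.mean(0),cv2.minAreaRect(np.c_[X@u,X@v].astype(np.float32))
for f in (lambda:red(38),lambda:(lambda g:(g,[(onp(c,[g],p0+2*n,n,s)[0]-p0)@w for w in (u,v)]))(cen(mask(c["img"],(45,90,40),(80,255,255),b)))):
    try: print(f())
    except Exception as e: print("none",e)
import sys
cv2.imwrite(sys.argv[1],c["img"][:,:,::-1])
E
python3 a.py pics/w7.png
```

```text
n,u,v 37.29885551034356 0.2261567416387411 -1.0827339844214046 tool -x angle 0.09888634940547159 [-0.28  0.24 -0.51 -0.27 -0.41 -1.09] [-2.04 -2.51  4.98] [-0.65  0.62 -0.38]
(array([279.67, 331.09]), ((17.88858413696289, -0.11551904678344727), (29.47889518737793, 6.149338245391846), 0.49336016178131104))
none max() iterable argument is empty
```

>>> {"name": "drive_tool", "arguments": {
  "deltas": [
    [[0, 0, 0], [0, 0, 0]],
    [[0, 0, 0], [0, 0, 0]],
    [[0, 0, 0], [0, 0, 0]],
    [[0, 0, 0], [0, 0, 0]],
    [[0, 0, -1], [0, 0, 0]],
    [[0, 0, -2], [0, 0, 0]],
    [[0, 0, -2], [0, 0, 0]],
    [[0, 0, -1.5], [0, 0, 0]],
    [[0, 0, 0], [0, 0, 0]],
    [[0, 0, 0], [0, 0, 0]],
    [[0, 0, 0], [0, 0, 0]]
  ],
  "claw": 5
}}

```text
clock: 21.45
position: [446.0, -265.5, 195.3]
ee_rot: [0.012, 0.976, -0.003, 0.216]
contact_force: [0.0, 0.2, 0.6]
gripper_width: 50.2
grasp_force: 0.0
```

```bash
python3 a.py pics/w8.png
```

```text
n,u,v 101.05256231396022 -1.4355402213186537 -0.40157144456420146 tool -x angle 0.06331013577297807 [-0.29  0.12 -0.5  -0.22 -0.54 -1.14] [0.04 0.18 0.64] [0.04 0.87 0.03]
(array([278.54, 268.8 ]), ((17.867599487304688, 0.3297438621520996), (29.636829376220703, 10.501241683959961), 0.0388057678937912))
([277.2866666666667, 296.9511111111111], [np.float64(58.55991287082118), np.float64(-0.8873340077526999)])
```

View pics/w8.png

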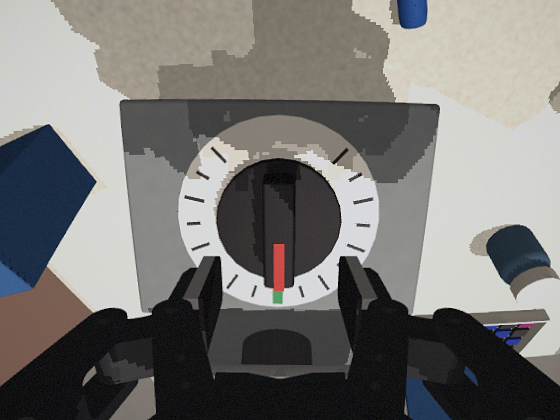

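The pointer, a red bar at column 278.5, lies over the green mark at column 277.3 — about 1° off. I've viewed all ten pictures, so I'll back off and hand in.

>>> {"name": "drive_tool", "arguments": {
  "deltas": [
    [[0, 0, -2], [0, 0, 0]],
    [[0, 0, -3], [0, 0, 0]],
    [[0, 0, -3], [0, 0, 0]],
    [[0, 0, -2], [0, 0, 0]],
    [[0, 0, 0], [0, 0, 0]],
    [[0, 0, 0], [0, 0, 0]],
    [[0, 0, 0], [0, 0, 0]]
  ]
}}

```text
clock: 22.2
position: [403.8, -264.3, 284.8]
ee_rot: [0.012, 0.977, -0.002, 0.215]
contact_force: [0.2, -0.1, 0.6]
gripper_width: 50.1
grasp_force: 0.0
```

```bash
python3 -c "
from bench import arm
print(arm.job_done())"
```

```text
the job is handed in; nothing more can be done
None
```

The bed was set down upright and released in the middle of the mat, then the knob was turned until the pointer covered the green mark (within about 1° in the last wrist picture); I handed in at about 22 s, and the hand-in returned no verdict.

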